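# Hand out the soap dish over the basin, ear handle first

## Task

Someone at the front of the basin needs the soap. Take the porcelain soap dish by its two long sides, lift it clear of the glass shelf before turning it, then turn it through a quarter turn and hold it out level over the middle of the basin, about a hand's breadth (100 mm) above the rim, with its ear handle pointing straight at the front of the basin. The loose round soap must stay in the middle of the dish the whole way without being touched, the other things on the shelf and the vanity stay where they are, and you finish still holding the dish there, steady, for the person to take.

Things in the scene. Friction and masses are not known exactly. Their poses are not given: they have to be found in the camera images.
- dish_mid (a point): Centre, half-way up, of the loose white porcelain soap dish (about 0.24 kg) on the glass shelf: 100 mm long (own x), 60 mm wide (own y) between two flat, upright, parallel long sides, 27 mm high (own z up; underside 13.5 mm below this point). Top: smooth oval hollow 88 x 50 mm, 9 mm deep, lowest in the middle. It starts lying roughly along the shelf.
- dish_ear (a point): Point in the middle of the dish's ear handle, a flat rounded tab at one end only, 69 mm from dish_mid along the dish's own +x and 7.5 mm higher; axes as the dish's. The ear is 26 mm wide, 8 mm thick, its tip 82 mm from dish_mid. At the start it points along the shelf away from the robot.
- soap_center (a point): Centre of the loose ball-shaped soap, cream-coloured, 34 mm in diameter, about 25 g, that lies free in the middle of the hollow, its centre 19.5 mm above dish_mid and its top 24 mm above the dish's rim. It rolls if the dish is tipped or jerked. Its axes mean nothing.
- shelf: Fixed narrow glass shelf with the low tiled boxing that carries it. Origin on the vanity top below the middle of the glass; own x along the shelf (away from the robot), own y towards the boxing, z up. Glass 580 x 140 x 8 mm, upper face 150 mm above the origin. The boxing's front is 65 mm behind the glass's middle line, its top 190 mm high. Shelf and basin are parallel.
- basin: Fixed white countertop basin, 420 mm long (own x), 300 mm wide (own y), rim 110 mm high. Origin: middle of its underside, on the vanity top. Its front, where the person stands, is its own -y side; its back is towards the shelf. Chrome mixer tap at its far end, 245 mm along own +x, 186 mm high; the spout reaches back to 140 mm from the origin, 160 mm high.
- basin_front (a point): Middle of the basin's front rim, on its upper edge: own y -150 mm, z 110 mm in the basin's frame. The ear handle is to point this way at the end.
- cup: Bystander: loose white porcelain cup, 74 mm across the mouth, 90 mm high, near one end of the glass shelf (ends swap with the toothbrush holder). Origin at the middle of its underside.
- brush_holder: Bystander: loose round chrome toothbrush holder with clip-on lid, 65 mm in diameter, 103 mm high, near the other end of the glass shelf. Origin at the middle of its underside.
- soap_box: Bystander: loose closed pink plastic soap box, 108 x 74 x 41 mm, on the vanity top in front of the basin. Origin at the middle of its underside.
- hairbrush: Bystander: loose black hairbrush, 230 mm long, 60 mm wide, 34 mm high, lying on the vanity top in front of the basin. Origin on the vanity top where handle and head meet.

How it is judged:
On the way:
1. the dish is lifted clear of the shelf, still lying along it, with the soap in its middle (z of dish_mid in the frame of shelf above 0.175 m and angle between the x axis of dish_mid and the x axis of shelf, either way round below 0.5 rad and horizontal distance between soap_center and dish_mid below 0.015 m and contact force between dish and the fingers above 1 N), for 0.1 s.
At the end, for the whole second after the job is handed in: Dish held still by the fingers alone, centre within 45 mm of the basin's centre and 45-165 mm above its rim, level within 0.08 rad, ear pointing at the basin's front within 0.18 rad, soap within 10 mm of the dish's middle, cup, toothbrush holder, soap box and hairbrush within 20 mm of their starts (horizontal distance between dish_mid and basin below 0.045 m and z of dish_mid in the frame of basin between 0.155 and 0.275 m and angle between the x axis of dish_mid and the y axis of basin, either way round below 0.18 rad and x of basin_front in the frame of dish_mid above 0.05 m and angle between dish_mid's own z axis and vertical below 0.08 rad and horizontal distance between soap_center and dish_mid below 0.01 m and z of soap_center in the frame of dish_mid below 0.03 m and linear speed of dish below 0.03 m/s and linear speed of soap below 0.05 m/s and contact force between dish and the fingers above 1 N and contact force between dish and basin below 0.1 N and contact force between dish and shelf below 0.1 N and distance of each of cup, brush_holder, soap_box, hairbrush from where it was at the start of the episode below 0.02 m); the arm keeps its last pose, push and grip.
It fails at once if the soap ball rolls more than 18 mm from the middle of the dish (horizontal distance between soap_center and dish_mid above 0.018 m).
It fails at once if the dish is tipped more than 0.2 rad (angle between dish_mid's own z axis and vertical above 0.2 rad).
It fails at once if the fingers touch the soap ball (contact force between soap and the fingers above 0.3 N).
It fails at once if a bystander is knocked over or shoved (angle between any of cup, brush_holder's own z axis and vertical above 0.5 rad or distance of any of cup, brush_holder, soap_box, hairbrush from where it was at the start of the episode above 0.04 m).
It also fails if it takes over 48 s, if anything falls off the work surface, if the arm or the gripper's body presses on something with over 40 N, if the wrist force passes 120 N, or if a joint passes its speed limit or range.

## Robot

A 7-joint arm with a two-finger parallel gripper is mounted at the origin on the work surface. World frame = base frame: x ahead of the robot, y to its left, z up, the work surface at z = 0. Lengths are in m, angles in rad, forces in N, time in s.
With the tool pointing down it reaches from about 0.425 to 0.825 m from the base axis. Payload 3.6 kg.
Tool frame: the origin (TCP) lies where the fingers leave the gripper's body, on its centre line; the fingertips stand 73 mm ahead of it and the grasp point (between the pads) lies 54 mm ahead of it; z points along the fingers, y is the line along which they close (so a half turn about z gives the same grasp; the last joint's range is limited). The gripper opens to 85 mm and grips with 20 to 120 N. Pads are 22 mm wide; open, the fingers measure 114 mm over their backs; the gripper's body (76 mm by 85 mm) begins 54 mm behind the grasp point. The pads swing forward as they close: fully open they stand 13 mm farther back than shut.
Start: joints at [-1.246, 0.615, -0.013, 1.423, 0.008, 1.103, -0.04], TCP at [0.224, 0.61, 0.304] pointing down, gripper open.
Joint ranges: [-3.12, 3.12], [-0.3, 2.06], [-1.34, 1.32], [0.26, 2.42], [-1.36, 4.5], [0.01, 1.98], [-2.84, 2.84]. Speed limits (rad/s): [2.79, 2.79, 3.14, 3.14, 3.14, 3.14, 3.14].

## Interface

Orientations are given as a unit quaternion [x, y, z, w].
In Python, from station import arm, snapshot, camera_info, ticket gives the robot as it stands. Calls block until the motion is done:
- arm.movep(position, orientation): joint-space move of the TCP to a pose.
- arm.line_to(position, velocity=0.15, ori=None): straight line of the TCP; ori=None keeps the orientation; velocity is the mean speed in m/s.
- arm.move_j(angles): joint-space move.
- arm.move_gripper(opening, effort=None): opening from 0.0 (shut) to 1.0 (fully open); effort is the grip in N (None keeps the last); returns when the fingers have stopped.
- arm.pause(seconds).
- arm.ik(position, orientation): joint angles nearest the present ones, or None.
- snapshot(name): name is "side" or "top"; returns the picture (480x640x3 uint8, blue, green, red); there is no depth.
- camera_info(name): a dict with "fx", "fy", "cx", "cy" (pixels), "R" (3x3) and "t" (3): a world point X has camera coordinates R X + t. Camera axes: x right, y down, z forward; pixel columns grow to the right and rows downward; lengths in m; the calibration is good to about 2 mm. A picture is of the moment at which its call begins. camera_info takes no time and is no camera call.
A pose or a line that the arm cannot do raises arm.MotionError and nothing moves.
- ticket.finish_job(): hands the job in; it is judged then, once.
Readings, each from a call of its own:
- arm.read_time(): time.
- arm.read_joint_positions(): joint angles.
- arm.read_dq(): joint speeds.
- arm.read_effort(): joint torques, N m.
- arm.read_tool_pos(): TCP position.
- arm.read_eef_rot(): TCP orientation.
- arm.read_ft_force(): force on the tool from outside, world axes, zero at the start.
- arm.read_wrist_torque(): the same for the moment, N m.
- arm.read_opening(): opening from 0.0 (shut) to 1.0 (fully open).
- arm.read_finger_force(): force on a finger pad.
Only numpy, scipy, OpenCV 4.12 (cv2) and the standard library are available. Lean on these libraries where they do the work, as an engineer would, in place of code of your own. Each camera call takes 0.05 s, during which the arm holds its last target. There are 200 camera calls.

## Working session

There is one attempt and no reset: what is moved stays moved. The work goes in short steps, each a Python script; the robot and the scene stay as the last script left them, time stands still between calls to the robot, and variables do not carry over. Pictures are saved under pics/ and viewed, at most 10 in all, crops included, and the job is handed in when it is done.

```bash
mkdir -p pics; ls; python3 - <<'E'
from station import arm, snapshot, camera_info
import cv2
for n in("side","top"):
    cv2.imwrite(f"pics/{n}0.png",snapshot(n)); c=camera_info(n); print(n,c)
print(arm.read_time(),arm.read_tool_pos(),arm.read_eef_rot())
E
```

```text
pics
side {'fx': 612.7279241931583, 'fy': 612.7279241931583, 'cx': 324.41223518369793, 'cy': 237.34083222051288, 'R': array([[-0.99923123, -0.03722487, -0.01229861],
       [-0.01573044,  0.66804639, -0.74395334],
       [ 0.03590961, -0.74318795, -0.66811838]]), 't': array([0.5255709 , 0.14246996, 1.3650734 ])}
top {'fx': 455.53404889211834, 'fy': 455.53404889211834, 'cx': 323.466451257383, 'cy': 241.40118811577028, 'R': array([[ 2.59490246e-03, -9.99648172e-01, -2.63969340e-02],
       [-9.97041707e-01, -5.58543500e-04, -7.68604033e-02],
       [ 7.68186178e-02,  2.65182894e-02, -9.96692370e-01]]), 't': array([-0.02647169,  0.56556514,  1.10988394])}
0.1 [0.22381802 0.6096986  0.30285807] [ 1.74997596e-01  9.84568200e-01 -1.12452506e-03 -1.91173115e-04]
```

View pics/top0.png

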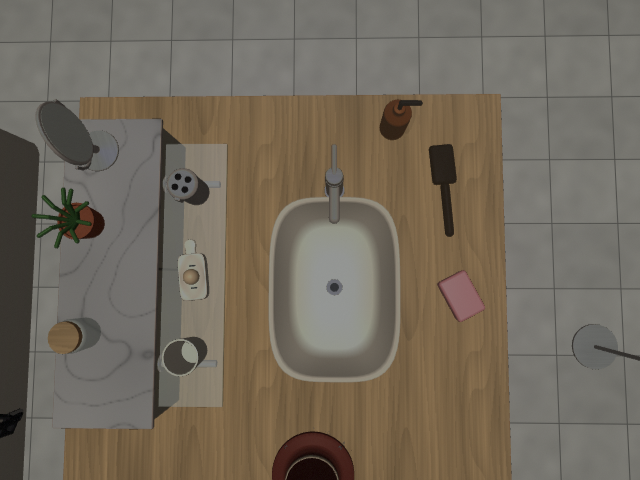

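View pics/side0.png

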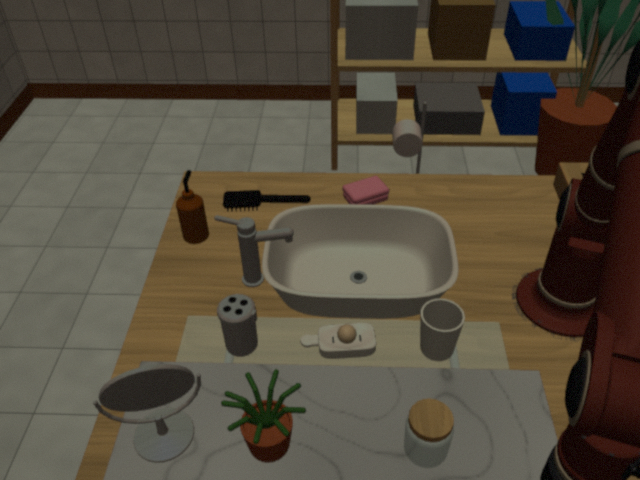

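The top view shows the dish at about (193,273) with its ear at (190,247), the soap at (191,277), the basin centred near (335,289), the holder at (182,184) and the cup at (180,357). The side view shows the same layout, with the dish at (347,340) and the ear at (310,341).

```bash
cat > h.py <<'E'
from station import arm, snapshot, camera_info, ticket
import cv2, numpy as np
from scipy.spatial.transform import Rotation as Ro
def plane(n,uv,z):
    c=camera_info(n); C=-c["R"].T@c["t"]
    uv=np.atleast_2d(np.float64(uv))
    d=np.c_[(uv[:,0]-c["cx"])/c["fx"],(uv[:,1]-c["cy"])/c["fy"],np.ones(len(uv))]@c["R"]
    return C+d*((z-C[2])/d[:,2])[:,None]
def down(yaw): # tool z down, tool y along world direction yaw+90deg
    return (Ro.from_euler('z',yaw)*Ro.from_euler('x',np.pi)).as_quat()
E
python3 - <<'E'
from h import *
im=cv2.imread("pics/top0.png"); s=cv2.imread("pics/side0.png")
print("soap",plane("top",(191,277),.183),plane("side",(347,334),.183))
print("ear",plane("top",(190,246),.171),plane("side",(308,341),.171))
print("glass corners",plane("top",[(227,144),(221,407)],.15))
print("boxing",plane("top",[(162,120),(153,428)],.19))
print("basin extents",plane("top",[(270,289),(400,289),(335,198),(335,381)],.11))
print("cup,holder",plane("top",[(180,357)],.24),plane("top",[(182,184)],.253))
a=cv2.resize(im[225:320,150:250],None,fx=6,fy=6,interpolation=cv2.INTER_CUBIC)
b=cv2.resize(s[300:375,290:390],None,fx=6,fy=6,interpolation=cv2.INTER_CUBIC)
cv2.imwrite("pics/za.png",cv2.convertScaleAbs(a,alpha=1.2)); cv2.imwrite("pics/zb.png",b)
for y in (260,270,285): print(im[y,170:215].tolist()[::3])
q=arm.read_joint_positions()
E
```

```text
soap [[0.47690282 0.25233108 0.183     ]] [[0.47474002 0.25453955 0.183     ]]
ear [[0.54391025 0.26002776 0.171     ]] [[0.54292674 0.26228431 0.171     ]]
glass corners [[0.77537623 0.18869578 0.15      ]
 [0.19802289 0.19073414 0.15      ]]
boxing [[0.81753422 0.32231829 0.19      ]
 [0.16550551 0.32147034 0.19      ]]
basin extents [[ 0.45000209  0.09357387  0.11      ]
 [ 0.45097874 -0.20124973  0.11      ]
 [ 0.6590762  -0.05425466  0.11      ]
 [ 0.24599396 -0.05452306  0.11      ]]
cup,holder [[0.31905724 0.25214692 0.24      ]] [[0.6632862  0.25293226 0.253     ]]
[[95, 101, 101], [95, 101, 101], [94, 100, 100], [139, 150, 148], [138, 148, 147], [126, 141, 146], [126, 141, 147], [128, 142, 146], [126, 141, 147], [125, 140, 147], [128, 143, 147], [134, 143, 143], [65, 73, 78], [114, 128, 137], [112, 127, 136]]
[[89, 95, 95], [89, 94, 95], [89, 95, 94], [127, 141, 147], [121, 136, 145], [121, 135, 142], [72, 91, 107], [70, 91, 106], [58, 74, 86], [123, 137, 142], [121, 135, 144], [118, 132, 142], [50, 57, 61], [111, 126, 135], [113, 127, 137]]
[[95, 101, 102], [95, 101, 102], [95, 101, 102], [110, 121, 124], [121, 135, 144], [123, 137, 146], [129, 144, 147], [137, 149, 148], [133, 149, 147], [129, 143, 147], [124, 138, 146], [122, 137, 145], [104, 117, 125], [109, 123, 132], [114, 130, 139]]
```

View pics/za.png

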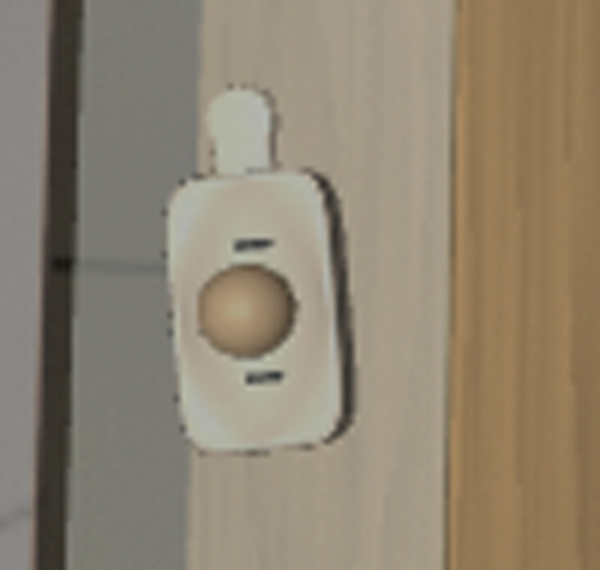

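View pics/zb.png

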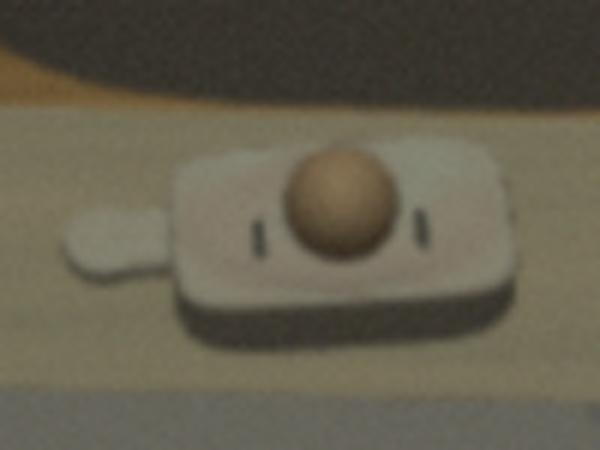

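```bash
python3 - <<'E'
from h import *
f=lambda p:(np.array(p)+.5)/6-.5+[150,225]
g=lambda p:(np.array(p)+.5)/6-.5+[290,300]
L=plane("top",f([(167,220),(182,425)]),.177);R=plane("top",f([(325,200),(343,415)]),.177)
for A in(L,R): d=A[0]-A[1];print("side yaw",np.arctan2(d[1],d[0]),A.round(4).tolist())
m=plane("top",f([(254,312),(247,311)]),.177); so=plane("top",f([(247,311)]),.183);ss=plane("side",g([(341,202)]),.183)
e=plane("top",f([(241,128)]),.175)
print(m,so,ss,e); d=e[0]-so[0]; print("ear yaw",np.arctan2(d[1],d[0]))
E1=plane("top",f([(233,174),(265,450)]),.177);print("ends",E1)
q0=arm.read_joint_positions()
for o in(0,np.pi,-np.pi):
  for p,y in(((.477,.253,.30),.07),((.477,.253,.224),.07),((.4525,-.054,.27),-np.pi/2)):
    q=arm.ik(p,down(y+o)); print(o,p,None if q is None else np.round(q,2))
E
```

```text
side yaw 0.10098826001638746 [[0.5106, 0.2846, 0.177], [0.4376, 0.2772, 0.177]]
side yaw 0.10687988486273665 [[0.5179, 0.2276, 0.177], [0.4413, 0.2194, 0.177]]
[[0.4777876  0.2522844  0.177     ]
 [0.4781374  0.25481542 0.177     ]] [[0.47814088 0.25289938 0.183     ]] [[0.4757761  0.25289693 0.183     ]] [[0.54382351 0.25928598 0.175     ]]
ear yaw 0.09692954186910882
ends [[0.52714299 0.26111454 0.177     ]
 [0.4288216  0.2471139  0.177     ]]
0 (0.477, 0.253, 0.3) [-0.99  0.53  0.71  1.76 -0.4   1.   -1.62]
0 (0.477, 0.253, 0.224) [-0.94  0.62  0.65  1.85 -0.49  0.83 -1.54]
0 (0.4525, -0.054, 0.27) [-0.66  0.59  1.14  2.03 -0.67  0.96 -2.31]
3.141592653589793 (0.477, 0.253, 0.3) [-0.49  0.45 -0.06  1.75  0.03  0.95  1.08]
3.141592653589793 (0.477, 0.253, 0.224) [-0.47  0.54 -0.09  1.84  0.06  0.76  1.05]
3.141592653589793 (0.4525, -0.054, 0.27) [-0.3   0.4   0.51  2.02 -0.27  0.79  0.37]
-3.141592653589793 (0.477, 0.253, 0.3) [-0.49  0.45 -0.06  1.75  0.03  0.95  1.08]
-3.141592653589793 (0.477, 0.253, 0.224) [-0.47  0.54 -0.09  1.84  0.06  0.76  1.05]
-3.141592653589793 (0.4525, -0.054, 0.27) [-0.3   0.4   0.51  2.02 -0.27  0.79  0.37]
```

```bash
python3 - <<'E'
from h import *
o=down(np.pi+.102)
arm.line_to([.224,.61,.40],velocity=.2)
arm.movep([.4775,.2527,.38],o)
arm.move_gripper(1.0,effort=30)
arm.line_to([.4775,.2527,.29],velocity=.15)
cv2.imwrite("pics/s1.png",np.hstack([snapshot("side")[150:450,200:500],snapshot("top")[130:430,80:380]]))
print(arm.read_time(),arm.read_tool_pos(),arm.read_ft_force(),arm.read_opening())
E
```

```text
3.4083 [0.47813554 0.25305491 0.29124758] [-0.50888352  0.1054297   0.42905333] 0.9960177310751399
```

View pics/s1.png

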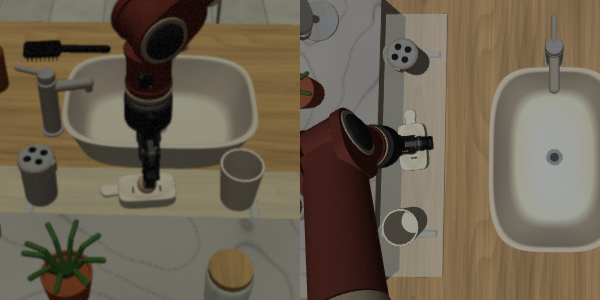

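The gripper stands above the dish, aligned with it, fingers either side of the soap in the side view (150,180). The cup and holder are clear of it.

```bash
python3 - <<'E'
from h import *
def st(t): print(t,round(arm.read_time(),2),arm.read_tool_pos().round(4),arm.read_ft_force().round(2),round(arm.read_opening(),3),arm.read_finger_force())
f0=arm.read_ft_force()
for z in(.245,.232,.226):
    arm.line_to([.4775,.2527,z],velocity=.06); st(z)
    if np.linalg.norm(arm.read_ft_force()-f0)>5: raise SystemExit("contact")
for w in(.9,.82,.78,.75,.73):
    arm.move_gripper(w,effort=30); st(w)
    if abs(arm.read_ft_force()[2]-f0[2])>6: raise SystemExit("contact")
cv2.imwrite("pics/s2.png",cv2.resize(snapshot("side")[250:400,250:450],None,fx=3,fy=3))
E
```

```text
0.245 4.31 [0.4777 0.2528 0.2452] [-0.47 -0.5  -0.67] 0.999 0.0
0.232 4.67 [0.4772 0.2526 0.2315] [ 0.55 -0.35  0.1 ] 1.001 0.0
0.226 4.92 [0.4773 0.2526 0.2256] [-0.91  0.26  0.09] 0.999 0.0
0.9 5.18 [0.4776 0.2528 0.2262] [ 0.25 -0.24 -0.24] 0.899 0.0
0.82 5.42 [0.4775 0.2527 0.2261] [-0.77  0.06  0.14] 0.817 0.0
0.78 5.64 [0.4775 0.2527 0.226 ] [ 0.02 -0.64 -0.07] 0.78 0.0
0.75 5.86 [0.4775 0.2527 0.226 ] [ 0.1   0.73 -0.05] 0.75 0.0
0.73 6.08 [0.4775 0.2527 0.226 ] [-0.66  0.33  0.06] 0.734 0.0
```

View pics/s2.png

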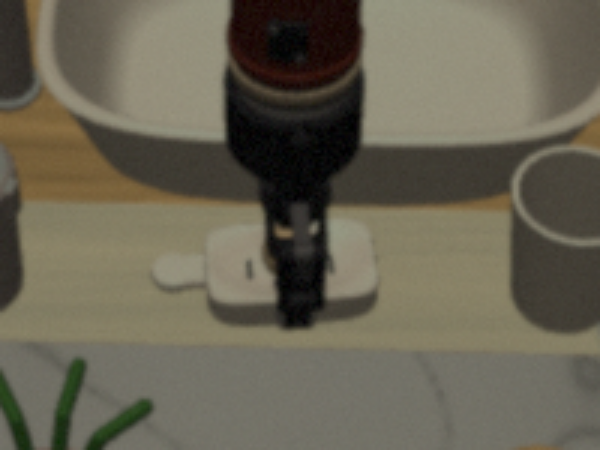

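The near finger (300,300) stands alongside the dish, with its tip near the dish's lower edge and about centred along its length. I can close and lift.

```bash
python3 - <<'E'
from h import *
def st(t): print(t,round(arm.read_time(),2),arm.read_tool_pos().round(4),arm.read_ft_force().round(2),round(arm.read_opening(),3),arm.read_finger_force())
for w in(.715,.705,.695,.685,.5):
    arm.move_gripper(w,effort=50); st(w)
arm.line_to([.4775,.2527,.232],velocity=.02); st("lift")
arm.line_to([.4775,.2527,.31],velocity=.05); st("up"); arm.pause(.4)
cv2.imwrite("pics/s3.png",np.hstack([cv2.resize(snapshot("side")[220:370,250:400],None,fx=2.6,fy=2.6),cv2.resize(snapshot("top")[210:360,130:280],None,fx=2.6,fy=2.6)])); st("p")
E
```

```text
0.715 6.34 [0.4775 0.2527 0.226 ] [ 0.78 -0.17  0.37] 0.717 0.0
0.705 6.56 [0.4775 0.253  0.2261] [-0.53  0.31 -0.54] 0.706 0.32590356655418873
0.695 6.78 [0.4775 0.253  0.2262] [-0.31  0.82  1.83] 0.697 17.668117582798004
0.685 6.99 [0.4775 0.253  0.2264] [-1.69  0.48  5.07] 0.696 40.5299037694931
0.5 7.21 [0.4775 0.253  0.2264] [-1.05  0.41  5.7 ] 0.689 53.62299621105194
lift 7.66 [0.4774 0.2523 0.2316] [ 0.01  0.44 -2.63] 0.693 54.08324182033539
up 9.37 [0.4774 0.2526 0.3097] [ 0.62 -0.33 -3.09] 0.691 54.08373713493347
p 9.87 [0.4775 0.2527 0.31  ] [-0.73  0.2  -3.05] 0.688 54.083333015441895
```

View pics/s3.png

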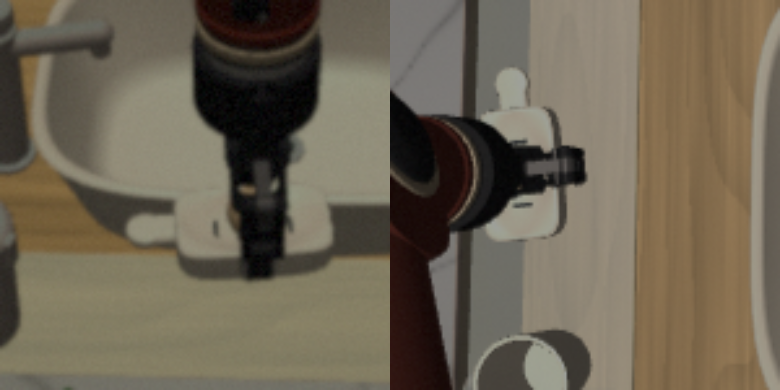

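The dish is held level and clear of the shelf, soap still between the fingers at its middle. Next I carry and turn it in one smooth line.

```bash
python3 - <<'E'
from h import *
def st(t): print(t,round(arm.read_time(),2),arm.read_tool_pos().round(4),arm.read_ft_force().round(2),round(arm.read_opening(),3),arm.read_finger_force())
arm.line_to([.4525,-.054,.29],velocity=.045,ori=down(np.pi/2-.003)); st("turned")
arm.line_to([.4525,-.054,.273],velocity=.03); arm.pause(1.0); st("end")
cv2.imwrite("pics/s4.png",np.hstack([cv2.resize(snapshot("side")[130:330,250:450],None,fx=2,fy=2),cv2.resize(snapshot("top")[180:380,240:440],None,fx=2,fy=2)]))
print(Ro.from_quat(arm.read_eef_rot()).as_matrix().round(4))
E
```

```text
turned 16.87 [ 0.4525 -0.054   0.29  ] [ 0.66 -0.3  -3.14] 0.691 54.071699380874634
end 18.58 [ 0.4525 -0.054   0.273 ] [ 0.06  0.2  -2.84] 0.69 54.09051775932312
[[ 3.e-03  1.e+00 -1.e-04]
 [ 1.e+00 -3.e-03 -0.e+00]
 [-0.e+00 -1.e-04 -1.e+00]]
```

View pics/s4.png

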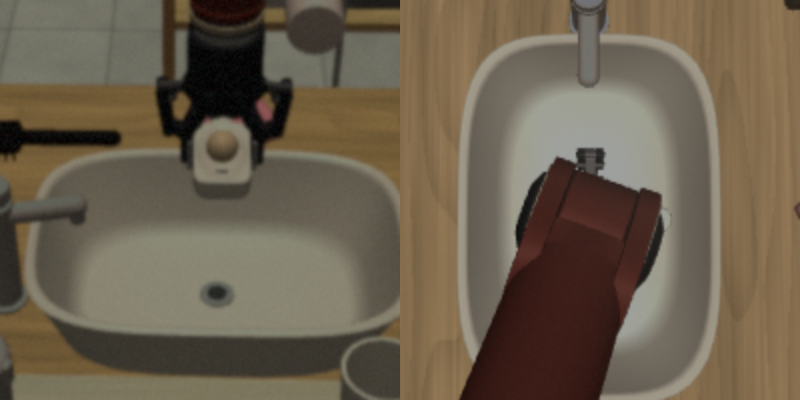

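The dish is level over the basin with the soap in its middle at (222,146), and the ear points away from the shelf towards the basin's front. The force readings are steady.

```bash
python3 -c "
from station import ticket
print(ticket.finish_job())"
```

```text
the job is handed in; nothing more can be done
None
```

The job is handed in, with no verdict returned: at about 19 s of the 48 s the arm was holding the dish level and steady, its centre about 100 mm above the rim over the middle of the basin, with the ear turned towards the front (the gripper hid the ear in the last picture) and the soap in the middle.

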